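Put the red coffee carton into the pedal-lid sample box

TASK

Put the red carton from the rack upright into the white pedal-lid box, standing the brass weight on the pedal so that the lid stays up while you load, and set the carton down on the box floor rather than dropping it. Then lift the weight off slowly so that the pedal eases back up and the lid shuts gently, and stand the weight back on its cork coaster. Leave the other cartons, the bottle and the mug where they are.

Things in the scene. Friction and masses are not known exactly. Their poses are not given: they have to be found in the camera images.
- red_carton_mid (a point): Centre of the red, white-banded carton: 44 (own x) x 66 (own y) x 110 mm tall, 0.13-0.25 kg, upright in any one of the three bays, axes as the rack's. In its bay it can be gripped only across its 44 mm, in the box only across its 66 mm: so put it down on the way and take it again. There is free desk in front of the rack, about 120 mm from the rack's origin along the rack's -x.
- rack: Fixed plywood rack, origin under its centre at desk level; 238 mm long (y), 60 mm deep (x), base 8 mm thick. Three bays 74 mm wide centred at y = -78, 0, 78 mm, parted by 4 mm walls, 50 mm deep, up to 110 mm above the desk; open at the front (-x, roughly towards the robot) and back. Rack and box may change sides.
- caddy: White box, fixed, origin under its centre at desk level. Inside 56 (x) x 160 mm (y), walls 5 mm, rim at 146 mm, floor at 30 mm above the desk. The carton fits only with its x along the box's x, fingers at its y ends. Lid hinge at the +y end; the open lid stands upright there (85 mm from the centre, 72 mm wide, top 320 mm above the desk). The pedal is on the -x side.
- pedal (a joint): Pedal angle, rad: 0 at rest (pad sloping up to its outer edge by 0.28), 0.28 fully down (pad level, top 14 mm above the desk). About 5 N at the pad starts it, under 4 N keeps it down; the weight alone holds it fully down. Let go suddenly it snaps up much too fast; it must rise slower than 0.9 rad/s (100 mm/s at the pad).
- lid (a joint): Lid angle, rad: 0 shut, about 1.57 fully open (upright); linked to the pedal, 5.6 times its angle.
- pedal_pad (a point): Middle of the top of the black, yellow-ribbed pedal pad (85 x 85 mm); it moves with the pedal: 44 mm above the desk at rest, 14 mm when down. It lies 110 mm from the pedal's hinge, which runs along the box's y axis at box x = 0, 14 mm above the desk.
- weight_mid (a point): Brass scale weight, 90 mm tall, upright, this point half-way up: round foot 60 mm in diameter and 40 mm high, above it a plain round grip 30 mm in diameter from 44 to 90 mm. 0.77 to 0.98 kg. Starts on the coaster.
- coaster_top (a point): Centre of the top of the fixed cork coaster, 90 mm in diameter, 5 mm thick.
- yellow_carton_mid (a point): Centre of the yellow carton, same size as the red one, in another bay; leave it.
- blue_carton_mid (a point): Centre of the blue carton, same size, in another bay; leave it.
- bottle_mid (a point): Centre of an amber bottle, 60 mm in diameter and 190 mm tall, standing between rack and box; leave it.
- mug_mid (a point): Centre of a white mug, 76 mm in diameter, 90 mm tall, handle at its own +y, standing beyond; leave it.
Things that resemble listed ones, but are neither listed nor needed, are in the scene too. Leave any green, orange or turquoise look-alike of the part that bears red_carton_mid alone.

How it is judged:
By the outcome, as a careful person would: the job done as asked, in the order asked, and still so for the second after the job is handed in, with the robot touching nothing.
It also fails if it takes over 72 s, if anything falls off the work surface, if the arm or the gripper's body presses on something with over 40 N, if the wrist force passes 120 N, or if a joint passes its speed limit or range.

ROBOT

A 7-joint arm with a two-finger parallel gripper is mounted at the origin on the work surface. World frame = base frame: x ahead of the robot, y to its left, z up, the work surface at z = 0. Lengths are in mm, angles in rad, forces in N, time in s.
With the tool pointing down it reaches from about 425 to 875 mm from the base axis. Payload 4.7 kg.
Tool frame: the origin (TCP) lies on the centre line of the jaws, within the pads' length; the fingertips stand 8 mm ahead of it and the grasp point (between the pads) lies 11 mm behind it (arm.tips_ahead is the distance from the TCP to the fingertips, in mm); z points along the fingers, y is the direction in which the jaws open and shut (so a half turn about z gives the same grasp; the last joint's range is limited). The gripper opens to 85 mm and grips with 20 to 120 N. Pads are 22 mm wide; open, the fingers measure 114 mm over their backs; the gripper's body (76 mm by 85 mm) begins 54 mm behind the grasp point. The pads swing forward as they close: fully open they stand 13 mm farther back than shut.
Start: joints at [-1.207, 0.321, -0.07, 1.45, 0.023, 1.371, -0.057], TCP at [222.788, 610.647, 239.349] pointing down, gripper open.
Joint ranges: [-2.86, 2.86], [-0.3, 2.09], [-1.38, 1.24], [0.06, 2.45], [-1.56, 4.7], [0.09, 2.05], [-2.69, 2.69]. Speed limits (rad/s): [2.57, 2.57, 3.14, 3.14, 3.14, 3.14, 3.14].

INTERFACE

Orientations are given as a rotation vector (axis times angle).
In Python, from rig import arm, imaging, hand_in gives the robot as it stands.
- The arm moves only by the tool step_arm, never from a script. Its argument "deltas" is one flat list of numbers, 7 for each row, row after row: the shift along the tool's x, y, z in cm, then the turn, a rotation vector about the tool's x, y, z in rad, then the closure in counts, from 0 (fully open) to 255 (shut). In form: [x, y, z, wx, wy, wz, jaw, x, y, z, wx, wy, wz, jaw, ...]. A call has 1 to 20 rows; each row is the pose to reach, as a shift and turn from the pose commanded when the call began, along the tool's axes at that moment; what a row does not reach only later rows make up. A row lasts 1/12 s, in which the tool goes at most 41.7 mm and 7.16 degrees, less where a joint would pass 70% of its speed; a pose out of reach is approached as far as the arm can. A call with a gripper value outside its range is refused whole. The fingers move at their own pace and stop on an object; "grip_force" is the grip in N (left out, the last holds). Time passes only in rows, so rows that repeat a pose let the fingers close. It gives the time, the measured TCP pose, the force and the opening at its end, in the units of the state.
- arm.get_obs(): the state, without advancing time (a new reading comes with each control period).
- imaging.snapshot(name): name is "scene" or "top"; returns a dict with "img" (400x640x3 uint8, red, green, blue), "fx", "fy", "cx", "cy" (pixels), "k1" (the pictures are not rectified: a ray, as slopes to the right and down, at radius r is drawn at 1 + k1 r^2 times it, then the intrinsics apply), "R" (3x3) and "t" (3): a world point X has camera coordinates R X + t. Camera axes: x right, y down, z forward; pixel columns grow to the right and rows downward; lengths in mm; the calibration is good to about 2 mm. A picture is of the moment at which its call begins. There is no depth.
- hand_in(): hands the job in, once; it reports no verdict.
The state is a dict: "clock": time; "joints": joint angles; "qd": joint speeds; "effort": joint torques, N m; "eef_pos": TCP position; "orientation": TCP orientation; "wrist_force": force on the tool from outside, world axes, zero at the start; "torque": the same for the moment, N m; "gripper_width": finger opening in mm.
Only numpy, scipy, OpenCV 4.12 (cv2) and the standard library are available. Lean on these libraries where they do the work, as an engineer would, in place of code of your own. Each camera call takes 0.05 s, during which the arm holds its last target. There are 200 camera calls.

## Working session

There is one attempt and no reset: what is moved stays moved. The work goes in short steps, Python scripts to look and compute and a tool call to move; the robot and the scene stay as the last step left them, time stands still between calls to the robot, and variables do not carry over. Pictures are saved under pics/ and viewed, about 8 in all and at most 12, crops included, and the job is handed in when it is done.

Besides the shell and the picture viewer there is one more tool, called as name(argument=value, ...), one argument or row to a line, values as JSON. step_arm: Moves the arm, as the interface text tells. Its arguments: {"type":"object","properties":{"deltas":{"type":"array","items":{"type":"number"}},"grip_force":{"type":"number"}},"required":["deltas"]}

```bash
ls; mkdir -p pics; cat > h.py <<'E'
import numpy as np, cv2
from scipy.spatial.transform import Rotation as Ro
from rig import arm, imaging
def snap(n,save=None):
    s=imaging.snapshot(n)
    if save: cv2.imwrite('pics/'+save,s['img'][:,:,::-1])
    return s
def cam(n):
    s=imaging.snapshot(n); return s
def und(s,u,v):
    x,y=(u-s['cx'])/s['fx'],(v-s['cy'])/s['fy']; a,b=x,y
    for _ in range(20):
        k=1+s['k1']*(a*a+b*b); a,b=x/k,y/k
    return np.array([a,b,1.])
def atz(s,u,v,z):
    R,t=np.array(s['R']),np.array(s['t']).ravel()
    c=-R.T@t; d=R.T@und(s,u,v); return c+d*(z-c[2])/d[2]
def proj(s,X):
    p=np.array(s['R'])@np.array(X,float)+np.array(s['t']).ravel(); a,b=p[0]/p[2],p[1]/p[2]
    k=1+s['k1']*(a*a+b*b); return np.array([s['fx']*a*k+s['cx'],s['fy']*b*k+s['cy']])
E
python3 - <<'E'
from h import *
o=arm.get_obs(); print({k:np.round(v,3) for k,v in o.items()}, arm.tips_ahead)
print(Ro.from_rotvec(o['orientation']).as_matrix().round(3))
for n in('scene','top'):
    s=snap(n,n+'0.png'); print(n,s['fx'],s['k1'],np.round(-np.array(s['R']).T@np.array(s['t']).ravel()),np.round(s['R'],3).tolist())
E
```

```text
pics
{'clock': np.float64(0.0), 'joints': array([-1.207,  0.322, -0.07 ,  1.452,  0.023,  1.371, -0.057]), 'qd': array([-0.   , -0.   , -0.001,  0.   , -0.   ,  0.   , -0.001]), 'effort': array([ 1.0000e-03, -4.9358e+01, -3.8200e-01, -3.1433e+01,  1.3000e-02,
        1.1000e-02,  0.0000e+00]), 'eef_pos': array([222.621, 610.131, 238.205]), 'orientation': array([-5.470e-01, -3.093e+00,  3.000e-03]), 'wrist_force': array([ 0.961, -0.668, -0.583]), 'torque': array([-0.025, -0.025,  0.003]), 'gripper_width': np.float64(85.671)} 8.0
[[-0.939  0.343 -0.001]
 [ 0.343  0.939 -0.002]
 [-0.    -0.002 -1.   ]]
scene 370.58497946581457 -0.027190922001729758 [1195. -345.  932.] [[0.525, 0.851, 0.013], [0.67, -0.404, -0.622], [-0.525, 0.335, -0.783]]
top 414.3205765351675 -0.10384907833434885 [ 529.   28. 1260.] [[0.012, -1.0, -0.0], [-0.995, -0.012, -0.098], [0.098, 0.002, -0.995]]
```

View pics/scene0.png

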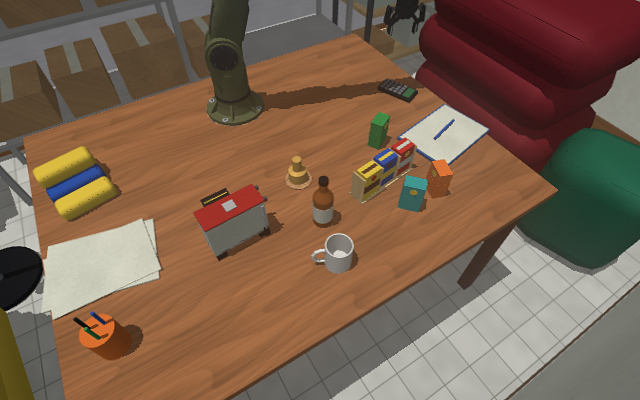

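View pics/top0.png

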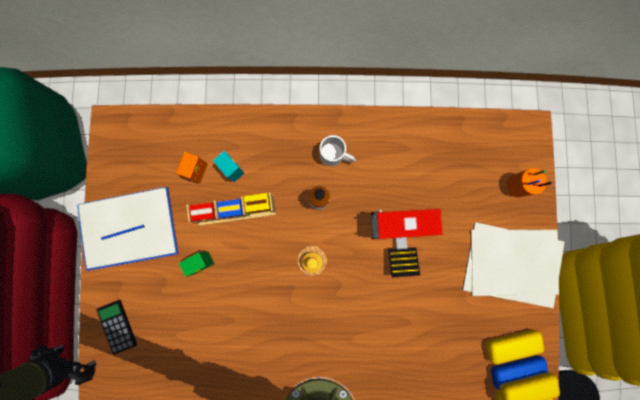

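The red, white-banded carton is in the left bay of the rack: top (202,212), scene (402,150). The look-alikes are green (195,263), orange (191,166) and turquoise (228,166), all outside the rack. The weight on its coaster is at top (312,262), the box at (408,222) and the pedal at (404,262). Next I'll take closer crops.

```bash
python3 - <<'E'
import cv2
a=cv2.imread('pics/top0.png')
l=cv2.resize(a[180:290,180:340],None,fx=5,fy=5,interpolation=cv2.INTER_CUBIC); cv2.imwrite('pics/c1.png',l)
r=cv2.resize(a[195:290,350:460],None,fx=6,fy=6,interpolation=cv2.INTER_CUBIC); cv2.imwrite('pics/c2.png',r)
E
```

```text
(no output)
```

View pics/c1.png

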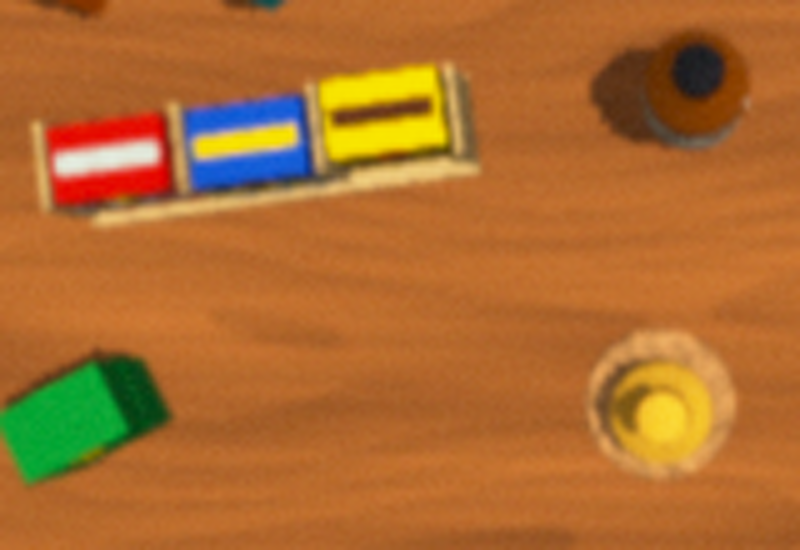

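View pics/c2.png

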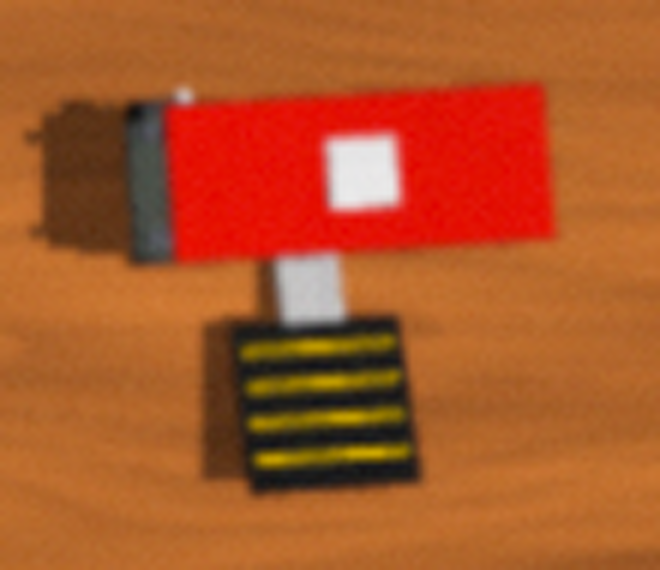

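```bash
cat > m.py <<'E'
from h import *
s=cam('top')
c1=lambda p,z: atz(s,180+(p[0]+.5)/5-.5,180+(p[1]+.5)/5-.5,z)[:2]
c2=lambda p,z: atz(s,350+(p[0]+.5)/6-.5,195+(p[1]+.5)/6-.5,z)[:2]
q=np.array([c1(p,118) for p in [(48,125),(165,112),(175,193),(53,207)]])
print('red',q.mean(0),[np.linalg.norm(q[i]-q[(i+1)%4]).round(1) for i in range(4)])
w=np.array([c1(p,110) for p in [(33,122),(455,64),(465,155),(40,212)]])
print('rack',w.mean(0),[np.linalg.norm(w[i]-w[(i+1)%4]).round(1) for i in range(4)])
d=w[0]+w[3]-w[1]-w[2]; a=np.arctan2(d[1],d[0]); print('rack y dir deg',np.degrees(a))
rx=np.array([np.sin(a),-np.cos(a)]);ry=np.array([np.cos(a),np.sin(a)])
print('red from rack', w.mean(0)+78*ry)
print('weight',c1((662,415),95),'coaster',c1((662,404),5), c1((588,404),5)-c1((736,404),5))
for z in(146,152,158):
    l=np.array([c2(p,z) for p in [(165,105),(543,85),(555,237),(172,262)]])
    print('lid',z,l.mean(0),[np.linalg.norm(l[i]-l[(i+1)%4]).round(1) for i in range(4)])
d=l[0]+l[3]-l[1]-l[2]; a=np.arctan2(d[1],d[0]); print('box y dir deg',np.degrees(a))
p=np.array([c2((235,325),32),c2((398,317),32),c2((418,480),56),c2((252,492),56)])
print('pad',p.mean(0),[np.linalg.norm(p[i]-p[(i+1)%4]).round(1) for i in range(4)])
d=p[0]+p[3]-p[1]-p[2]; a2=np.arctan2(d[1],d[0]); print('pad y dir',np.degrees(a2))
v=p.mean(0)-l.mean(0); print('pad in box', v@[np.sin(a),-np.cos(a)], v@[np.cos(a),np.sin(a)])
# hinge/back
print('black end', c2((130,105),150),c2((132,262),150))
print('bottle',c1((697,70),190),'green',c1((60,400),110))
E
python3 m.py
```

```text
red [598.31187046 334.7145748 ] [np.float64(66.5), np.float64(45.6), np.float64(69.1), np.float64(45.9)]
rack [611.54425428 259.70057345] [np.float64(240.3), np.float64(51.3), np.float64(240.9), np.float64(50.9)]
rack y dir deg 98.44700604745007
red from rack [600.08647637 336.8544413 ]
weight [460.71420635  25.97379421] coaster [462.01949733  25.90176623] [-1.06025334 88.99061502]
lid 146 [ 571.34993408 -236.38813739] [np.float64(173.2), np.float64(68.9), np.float64(174.8), np.float64(70.4)]
lid 152 [ 571.12167816 -234.96483462] [np.float64(172.3), np.float64(68.5), np.float64(173.8), np.float64(70.1)]
lid 158 [ 570.89342224 -233.54153185] [np.float64(171.4), np.float64(68.2), np.float64(172.9), np.float64(69.7)]
box y dir deg 93.83971136540018
pad [ 462.60565183 -243.10442385] [np.float64(81.4), np.float64(78.0), np.float64(81.2), np.float64(79.6)]
pad y dir 93.67698258360645
pad in box -108.6850796757373 -2.2898863327247176
black end [ 600.28697786 -131.66402481] [ 530.17162504 -132.54320625]
bottle [644.26858313  10.05043752] green [464.27332991 360.74547589]
```

```bash
cat >> h.py <<'E'
def plan(x,y,z,deg,o=None,chain=()):
    """delta (cm, rad) from now to TCP x,y,z, jaws (tool y) along deg"""
    o=o or arm.get_obs(); R=Ro.from_rotvec(o['orientation']).as_matrix()
    a=np.radians(deg); ty=np.array([np.cos(a),np.sin(a),0]); tz=np.array([0,0,-1.]); T=np.c_[np.cross(ty,tz),ty,tz]
    d=R.T@(np.array([x,y,z])-o['eef_pos'])/10; w=Ro.from_matrix(R.T@T).as_rotvec()
    print('d',d.round(2).tolist(),'w',w.round(3).tolist())
E
python3 -c "
from h import *
plan(461,26,180,90);plan(461,26,64,90)"
```

```text
d [-42.41, -46.71, 5.92] w [-0.001, -0.0, -0.35]
d [-42.41, -46.69, 17.52] w [-0.001, -0.0, -0.35]
```

step_arm(
  deltas=[-42.4,-46.7,5.9,0,0,-0.35,0,-42.4,-46.7,5.9,0,0,-0.35,0,-42.4,-46.7,5.9,0,0,-0.35,0,-42.4,-46.7,5.9,0,0,-0.35,0,-42.4,-46.7,5.9,0,0,-0.35,0,-42.4,-46.7,5.9,0,0,-0.35,0,-42.4,-46.7,5.9,0,0,-0.35,0,-42.4,-46.7,5.9,0,0,-0.35,0,-42.4,-46.7,5.9,0,0,-0.35,0,-42.4,-46.7,5.9,0,0,-0.35,0,-42.4,-46.7,5.9,0,0,-0.35,0,-42.4,-46.7,5.9,0,0,-0.35,0,-42.4,-46.7,5.9,0,0,-0.35,0,-42.4,-46.7,5.9,0,0,-0.35,0,-42.4,-46.7,5.9,0,0,-0.35,0,-42.4,-46.7,5.9,0,0,-0.35,0,-42.4,-46.7,5.9,0,0,-0.35,0,-42.4,-46.7,5.9,0,0,-0.35,0],
  grip_force=60,
)

```text
clock: 1.65
eef_pos: [460.8, 26.8, 180.1]
orientation: [-0.002, -3.141, -0.001]
wrist_force: [-0.9, 1.0, 0.8]
gripper_width: 85.4
```

```bash
python3 - <<'E'
from h import *
s=snap('scene'); print(proj(s,[461,26,95]),proj(s,[461,26,72]))
cv2.imwrite('pics/w1.png',cv2.resize(s['img'][120:220,240:370,::-1],None,fx=5,fy=5,interpolation=cv2.INTER_CUBIC))
plan(461,26,64,90)
E
```

```text
[296.45409328 158.77836436] [296.7501029 163.8495604]
d [-0.05, -0.2, 11.62] w [0.001, -0.001, 0.001]
```

View pics/w1.png

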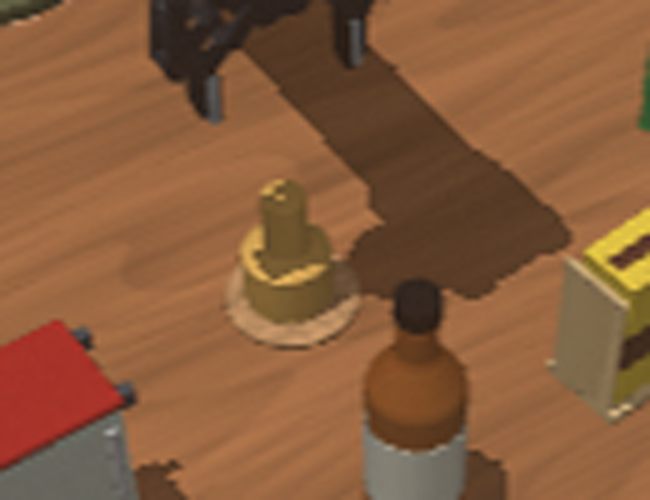

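The weight's top is at crop (283,190), which is pixel (296.6,158). The prediction was (296.5,158.8), so the position holds. Descending to grip it.

step_arm(
  deltas=[0,-0.1,4,0,0,0,0,0,-0.1,8,0,0,0,0,0,-0.1,10.5,0,0,0,0,0,-0.1,11.6,0,0,0,0,0,-0.1,11.6,0,0,0,0,0,-0.1,11.6,0,0,0,255,0,-0.1,11.6,0,0,0,255,0,-0.1,11.6,0,0,0,255,0,-0.1,11.6,0,0,0,255,0,-0.1,11.6,0,0,0,255,0,-0.1,11.6,0,0,0,255,0,-0.1,11.6,0,0,0,255],
)

```text
clock: 2.7
eef_pos: [462.1, 25.6, 65.8]
orientation: [0.0, 3.139, 0.001]
wrist_force: [-1.8, -1.2, 5.8]
gripper_width: 28.9
```

```bash
python3 -c "
from h import *
print(arm.get_obs()['eef_pos'],arm.get_obs()['gripper_width'],arm.tips_ahead)
plan(461,27,180,90);plan(461.5,-242,180,93.7)"
```

```text
[462.11615342  25.56559092  65.82366358] 28.866261313948087 8.0
d [0.09, 0.15, -11.42] w [0.001, 0.002, -0.0]
d [0.03, -26.75, -11.44] w [0.001, 0.002, -0.065]
```

step_arm(
  deltas=[0,0,-1,0,0,0,255,0,0,-3,0,0,0,255,0,0,-5.5,0,0,0,255,0,-1,-7.5,0,0,0,255,0,-3.5,-8,0,0,0,255,0,-7,-8,0,0,0,255,0,-10.5,-8,0,0,-0.03,255,0,-14,-8,0,0,-0.06,255,0,-17.5,-8,0,0,-0.06,255,0.1,-21,-8,0,0,-0.06,255,0.1,-24,-8,0,0,-0.06,255,0.2,-26,-8,0,0,-0.06,255,0.2,-26.8,-8,0,0,-0.06,255,0.2,-26.8,-8,0,0,-0.06,255,0.2,-26.8,-8,0,0,-0.06,255],
)

```text
clock: 3.95
eef_pos: [458.1, -241.4, 143.4]
orientation: [0.093, -3.138, -0.003]
wrist_force: [0.4, 1.3, -9.5]
gripper_width: 28.9
```

```bash
python3 - <<'E'
from h import *
s=snap('scene'); 
cv2.imwrite('pics/p1.png',cv2.resize(s['img'][130:270,170:310,::-1],None,fx=4,fy=4,interpolation=cv2.INTER_CUBIC))
plan(460,-242.5,75,93.7)
E
```

```text
d [-0.14, -0.22, 6.85] w [0.002, -0.002, -0.003]
```

View pics/p1.png

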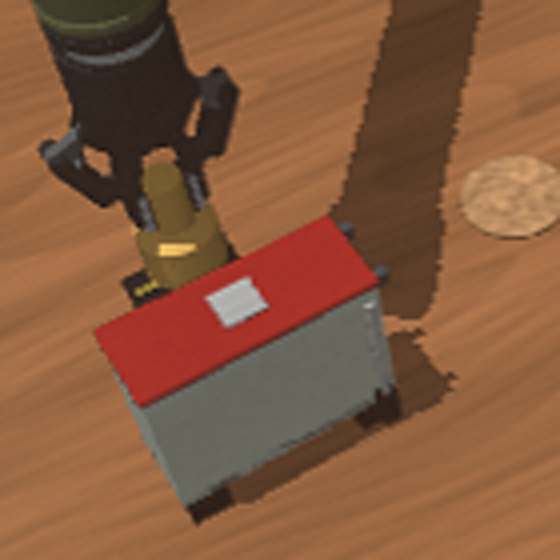

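step_arm(
  deltas=[-0.1,-0.1,1,0,0,0,255,-0.1,-0.2,2,0,0,0,255,-0.1,-0.2,2.4,0,0,0,255,-0.1,-0.2,2.7,0,0,0,255,-0.1,-0.2,3.0,0,0,0,255,-0.1,-0.2,3.3,0,0,0,255,-0.1,-0.2,3.6,0,0,0,255,-0.1,-0.2,3.9,0,0,0,255,-0.1,-0.2,4.2,0,0,0,255,-0.1,-0.2,4.5,0,0,0,255,-0.1,-0.2,4.8,0,0,0,255,-0.1,-0.2,5.1,0,0,0,255,-0.1,-0.2,5.4,0,0,0,255,-0.1,-0.2,5.7,0,0,0,255,-0.1,-0.2,6.0,0,0,0,255,-0.1,-0.2,6.3,0,0,0,255,-0.1,-0.2,6.5,0,0,0,255,-0.1,-0.2,6.7,0,0,0,255,-0.1,-0.2,6.8,0,0,0,255,-0.1,-0.2,6.8,0,0,0,255],
)

```text
clock: 5.67
eef_pos: [460.3, -244.1, 76.0]
orientation: [-0.095, 3.14, 0.0]
wrist_force: [-0.6, -0.4, -7.1]
gripper_width: 29.1
```

```bash
python3 - <<'E'
from h import *
s=snap('scene')
cv2.imwrite('pics/p2.png',cv2.resize(s['img'][110:270,170:310,::-1],None,fx=3.5,fy=3.5,interpolation=cv2.INTER_CUBIC))
o=arm.get_obs(); print(o['wrist_force'],o['torque'],o['eef_pos'])
plan(460,-242.5,75,93.7)
E
```

```text
[-0.69549348  0.56417837 -7.57900008] [-0.01595935  0.228401   -0.01958355] [ 460.35129881 -244.15324485   76.2319711 ]
d [0.03, 0.17, 0.12] w [0.0, 0.0, -0.004]
```

View pics/p2.png

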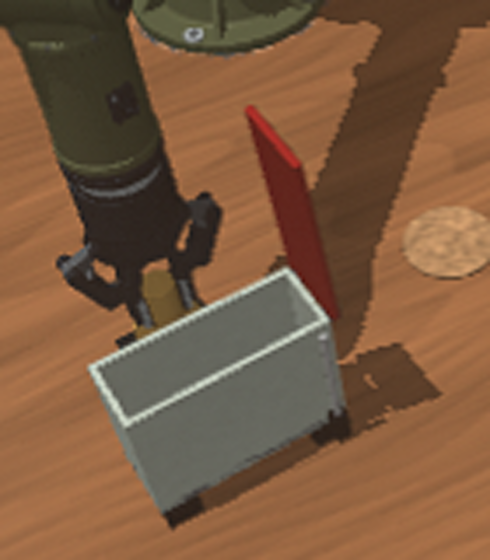

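step_arm(
  deltas=[0,0.1,0.1,0,0,0,255,0,0.1,0.2,0,0,0,255,0,0.1,0.25,0,0,0,255,0,0.1,0.25,0,0,0,255],
)

```text
clock: 6.05
eef_pos: [460.6, -243.5, 74.8]
orientation: [-0.094, 3.139, 0.001]
wrist_force: [-4.2, 1.1, 4.0]
gripper_width: 29.0
```

step_arm(
  deltas=[0,0,0,0,0,0,200,0,0,0,0,0,0,150,0,0,0,0,0,0,80,0,0,0,0,0,0,0,0,0,0,0,0,0,0,0,0,0,0,0,0,0,0,0,0,0,0,0,0,0,0,-2,0,0,0,0,0,0,-5,0,0,0,0,0,0,-9,0,0,0,0,0,0,-13,0,0,0,0,0,0,-15,0,0,0,0,0,0,-15,0,0,0,0],
)

```text
clock: 7.13
eef_pos: [463.0, -244.8, 229.2]
orientation: [-0.094, 3.131, -0.003]
wrist_force: [1.0, -0.7, -0.1]
gripper_width: 85.5
```

```bash
python3 - <<'E'
from h import *
plan(599,335.5,225,8.4)
plan(599,335.5,79,8.4)
snap('top','top1.png');s=snap('scene','scene1.png')
a=cv2.imread('pics/top1.png');b=cv2.imread('pics/scene1.png')
cv2.imwrite('pics/p3.png',np.hstack([cv2.resize(a[195:295,350:450],(400,400),interpolation=2),cv2.resize(b[110:250,170:310],(400,400),interpolation=2)]))
E
```

```text
d [-17.05, 57.11, 0.44] w [0.005, 0.009, 1.484]
d [-16.92, 57.15, 15.04] w [0.005, 0.009, 1.484]
```

View pics/p3.png

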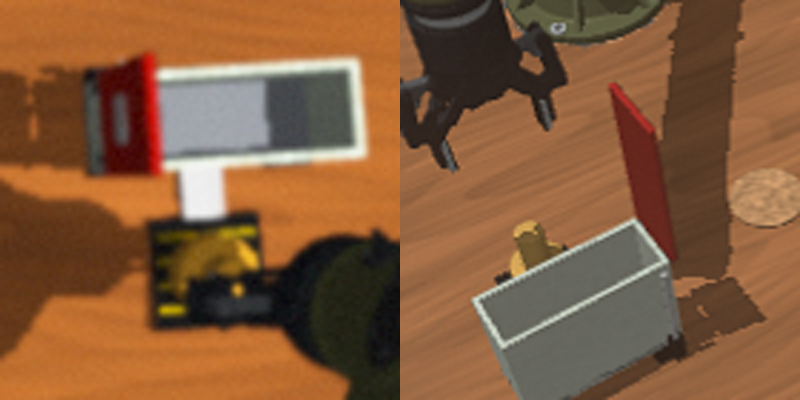

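```bash
python3 - <<'E'
from h import *
s=cam('top'); g=lambda p,z=146: atz(s,350+(p[0]+.5)/4-.5,195+(p[1]+.5)/4-.5,z)[:2]
A,B=g((359,57)),g((368,156)); print('top right corners',A,B,np.linalg.norm(A-B)); e=g((163,173))
d=e-B;d/=np.linalg.norm(d);print('ydir',np.degrees(np.arctan2(d[1],d[0])),'centre',(A+B)/2+85*d)
s=cam('scene'); k=400/140; h=lambda p: atz(s,170+(p[0]+.5)/k-.5,110+(p[1]+.5)/k-.5,146)[:2]
q=np.array([h(p) for p in [(233,220),(270,262),(105,346),(75,297)]]); print(q.mean(0),[np.linalg.norm(q[i]-q[i-1]).round(1) for i in range(4)]); d=q[0]+q[1]-q[2]-q[3];print(np.degrees(np.arctan2(d[1],d[0])))
E
```

```text
top right corners [ 611.19372679 -318.96500126] [ 544.02873136 -324.19331726] 67.3681816556857
ydir 95.05849426770153 centre [ 570.11654704 -236.91021725]
[ 572.46994658 -234.57905442] [np.float64(162.9), np.float64(65.4), np.float64(166.5), np.float64(65.1)]
93.2903577422819
```

step_arm(
  deltas=[0,27,0,0,0,0,0,0,27,0,0,0,0,0,0,27,0,0,0,0,0,0,27,0,0,0,0,0,0,27,0,0,0,0,0,-17,57.1,0.4,0,0,1.48,0,-17,57.1,0.4,0,0,1.48,0,-17,57.1,0.4,0,0,1.48,0,-17,57.1,0.4,0,0,1.48,0,-17,57.1,0.4,0,0,1.48,0,-17,57.1,0.4,0,0,1.48,0,-17,57.1,0.4,0,0,1.48,0,-17,57.1,0.4,0,0,1.48,0,-17,57.1,0.4,0,0,1.48,0,-17,57.1,0.4,0,0,1.48,0,-17,57.1,0.4,0,0,1.48,0,-17,57.1,0.4,0,0,1.48,0,-17,57.1,0.4,0,0,1.48,0,-17,57.1,0.4,0,0,1.48,0,-17,57.1,0.4,0,0,1.48,0],
)

```text
clock: 9.0
eef_pos: [595.2, 336.2, 218.7]
orientation: [-2.045, -2.384, 0.003]
wrist_force: [1.1, -0.6, -0.6]
gripper_width: 85.5
```

```bash
python3 - <<'E'
from h import *
plan(599,335.5,79,8.4)
s=snap('scene')
cv2.imwrite('pics/r1.png',cv2.resize(s['img'][90:220,330:470,::-1],None,fx=4,fy=4,interpolation=cv2.INTER_CUBIC))
for dx in(-22,22):
  for dy in(-33,33):
    a=np.radians(8.4);c,n=np.cos(a),np.sin(a);p=proj(s,[599+c*dx-n*dy,335.5+n*dx+c*dy,118]);print(dx,dy,(p-[330,90])*4)
E
```

```text
d [-0.12, 0.39, 13.97] w [-0.002, 0.001, 0.006]
-22 -33 [240.77842101 221.47050878]
-22 33 [296.68856601 185.81914533]
22 -33 [281.94647607 251.86559256]
22 33 [337.85061488 214.89013926]
```

View pics/r1.png

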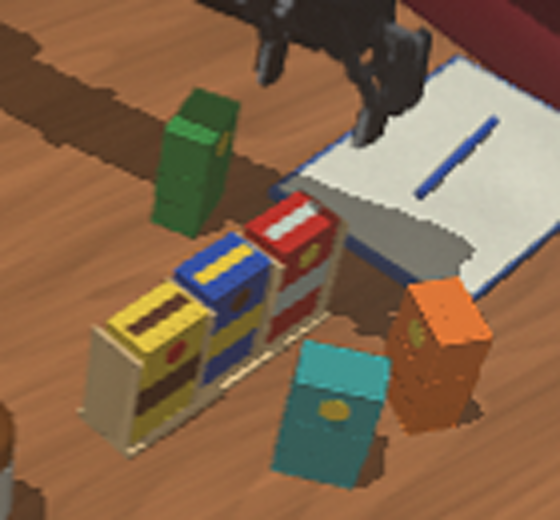

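Red's top corners are at crop (245,222), (303,190), (340,213) and (283,258), within about 1 px of the prediction, so this is the right carton. Descending and gripping across its 44 mm.

step_arm(
  deltas=[-0.1,0.3,3,0,0,0,0,-0.1,0.4,6.5,0,0,0,0,-0.1,0.4,10,0,0,0,0,-0.1,0.4,12.5,0,0,0,0,-0.1,0.4,13.9,0,0,0,0,-0.1,0.4,13.9,0,0,0,0,-0.1,0.4,13.9,0,0,0,255,-0.1,0.4,13.9,0,0,0,255,-0.1,0.4,13.9,0,0,0,255,-0.1,0.4,13.9,0,0,0,255,-0.1,0.4,13.9,0,0,0,255,-0.1,0.4,13.9,0,0,0,255],
  grip_force=50,
)

```text
clock: 10.05
eef_pos: [600.7, 337.3, 83.5]
orientation: [2.047, 2.382, 0.006]
wrist_force: [-1.5, -0.7, 6.3]
gripper_width: 43.5
```

```bash
python3 - <<'E'
from h import *
o=arm.get_obs();print(o['eef_pos'],o['wrist_force'],o['gripper_width'])
plan(*o['eef_pos'][:2],225,8.4);plan(493,242,225,8.4);plan(493,242,o['eef_pos'][2]-6,8.4)
E
```

```text
[600.74260043 337.26786194  83.46338919] [-1.4954585  -0.67259341  6.27518898] 43.518074163252116
d [0.02, 0.05, -14.15] w [0.003, -0.002, 0.005]
d [-7.77, -12.04, -14.21] w [0.003, -0.002, 0.005]
d [-7.79, -12.09, 0.55] w [0.003, -0.002, 0.005]
```

step_arm(
  deltas=[0,0,-1,0,0,0,255,0,0,-3,0,0,0,255,0,0,-6,0,0,0,255,0,0,-9,0,0,0,255,0,0,-11.5,0,0,0,255,0,0,-12.5,0,0,0,255,-2,-3,-12.5,0,0,0,255,-4,-6,-12.5,0,0,0,255,-6,-9.5,-12.5,0,0,0,255,-7.5,-11.5,-12,0,0,0,255,-7.8,-12,-10,0,0,0,255,-7.8,-12,-7,0,0,0,255,-7.8,-12,-4,0,0,0,255,-7.8,-12,-2,0,0,0,255,-7.8,-12,-1,0,0,0,255,-7.8,-12,-0.3,0,0,0,255,-7.8,-12,0.1,0,0,0,255,-7.8,-12,0.3,0,0,0,255,-7.8,-12,0.4,0,0,0,255],
)

```text
clock: 11.63
eef_pos: [493.5, 241.7, 77.6]
orientation: [2.047, 2.382, 0.003]
wrist_force: [0.8, 0.8, -0.6]
gripper_width: 43.4
```

step_arm(
  deltas=[0,0,0.1,0,0,0,255,0,0,0.2,0,0,0,255,0,0,0.2,0,0,0,255],
)

```text
clock: 11.88
eef_pos: [493.3, 241.6, 75.5]
orientation: [2.047, 2.382, 0.002]
wrist_force: [-0.0, -0.2, -1.1]
gripper_width: 43.5
```

step_arm(
  deltas=[0,0,0.1,0,0,0,255,0,0,0.2,0,0,0,255,0,0,0.2,0,0,0,255],
)

```text
clock: 12.13
eef_pos: [493.3, 241.7, 75.4]
orientation: [-2.047, -2.382, -0.002]
wrist_force: [-4.2, -2.4, 12.1]
gripper_width: 43.6
```

step_arm(
  deltas=[0,0,-0.1,0,0,0,200,0,0,-0.1,0,0,0,100,0,0,-0.1,0,0,0,0,0,0,-0.1,0,0,0,0,0,0,-0.1,0,0,0,0,0,0,-2,0,0,0,0,0,0,-5,0,0,0,0,0,0,-8,0,0,0,0,0,0,-8,0,0,0,0],
)

```text
clock: 12.88
eef_pos: [496.2, 242.9, 158.7]
orientation: [2.046, 2.38, 0.015]
wrist_force: [1.3, 0.4, 0.5]
gripper_width: 85.2
```

```bash
python3 - <<'E'
from h import *
print(arm.get_obs()['eef_pos'])
plan(493.3,241.7,150,98.4);plan(493.3,241.7,66,98.4)
E
```

```text
[496.16418971 242.91712971 158.70692704]
d [-0.08, -0.31, 0.87] w [0.01, 0.004, -1.567]
d [-0.12, -0.39, 9.27] w [0.01, 0.004, -1.567]
```

step_arm(
  deltas=[0,0,0,0,0,-1.57,0,0,0,0,0,0,-1.57,0,0,0,0,0,0,-1.57,0,0,0,0,0,0,-1.57,0,0,0,0,0,0,-1.57,0,0,0,0,0,0,-1.57,0,0,0,0,0,0,-1.57,0,0,0,0,0,0,-1.57,0,0,0,0,0,0,-1.57,0,0,0,0,0,0,-1.57,0,0,0,0,0,0,-1.57,0,0,0,0,0,0,-1.57,0,0,0,0,0,0,-1.57,0,0,0,0,0,0,-1.57,0,0,0,0,0,0,-1.57,0],
)

```text
clock: 14.13
eef_pos: [492.7, 241.2, 152.6]
orientation: [0.232, -3.133, 0.0]
wrist_force: [-0.2, -0.4, 0.6]
gripper_width: 85.9
```

```bash
python3 - <<'E'
from h import *
plan(493.3,241.7,66,98.4)
s=snap('scene')
cv2.imwrite('pics/r2.png',cv2.resize(s['img'][90:220,300:440,::-1],None,fx=4,fy=4,interpolation=cv2.INTER_CUBIC))
E
```

```text
d [-0.06, 0.04, 8.66] w [-0.0, -0.0, 0.001]
```

View pics/r2.png

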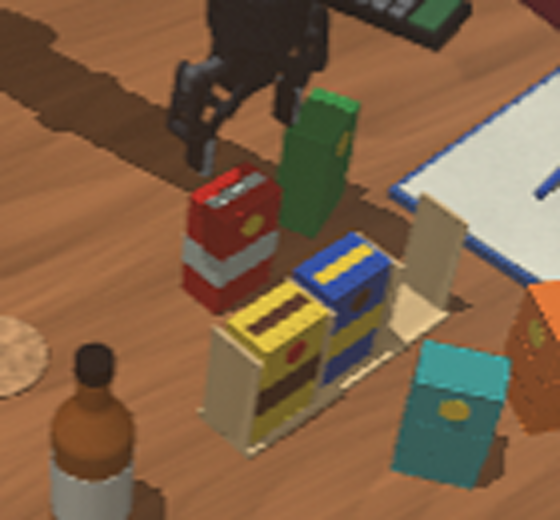

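step_arm(
  deltas=[-0.05,0,3,0,0,0,0,-0.05,0,5.5,0,0,0,0,-0.05,0,7.5,0,0,0,0,-0.05,0,8.5,0,0,0,0,-0.05,0,8.5,0,0,0,0,-0.05,0,8.5,0,0,0,255,-0.05,0,8.5,0,0,0,255,-0.05,0,8.5,0,0,0,255,-0.05,0,8.5,0,0,0,255,-0.05,0,8.5,0,0,0,255],
)

```text
clock: 15.02
eef_pos: [494.3, 241.9, 69.3]
orientation: [-0.235, 3.13, 0.002]
wrist_force: [0.0, -0.1, 3.4]
gripper_width: 65.2
```

```bash
python3 - <<'E'
from h import *
o=arm.get_obs();print(o['eef_pos'],o['wrist_force'],o['gripper_width'])
plan(*o['eef_pos'][:2],270,98.4);plan(480,0,290,98.4);plan(571,-250,290,94)
E
```

```text
[494.28441709 241.87764765  69.26515906] [ 0.00693648 -0.06699248  3.35826108] 65.17630263081415
d [-0.05, 0.02, -20.07] w [0.001, 0.003, 0.003]
d [4.97, -23.68, -22.11] w [0.001, 0.003, 0.003]
d [-0.3, -49.76, -22.13] w [0.001, 0.003, 0.08]
```

```bash
python3 - <<'E'
from h import *
plan(465,60,245,98.4);plan(455,-251,245,94);plan(571.5,-251,245,94)
E
```

```text
d [5.57, -17.53, -17.61] w [0.001, 0.003, 0.003]
d [11.2, -48.13, -17.66] w [0.001, 0.003, 0.08]
d [-0.32, -49.87, -17.63] w [0.001, 0.003, 0.08]
```

step_arm(
  deltas=[0,0,-0.7,0,0,0,255,0,0,-2.5,0,0,0,255,0,0,-5.5,0,0,0,255,0,0,-9,0,0,0,255,0.5,-1,-12.5,0,0,0,255,1.5,-3.5,-15.5,0,0,0,255,2.5,-7,-17.2,0,0,0,255,3.7,-10.5,-17.6,0,0,0,255,4.7,-14,-17.6,0,0,0,255,5.6,-17.5,-17.6,0,0,0,255,6.3,-21,-17.6,0,0,0.02,255,6.9,-24.5,-17.6,0,0,0.04,255,7.6,-28,-17.6,0,0,0.06,255,8.2,-31.5,-17.6,0,0,0.08,255,8.9,-35,-17.6,0,0,0.08,255,9.5,-38.5,-17.6,0,0,0.08,255,10.1,-42,-17.6,0,0,0.08,255,10.7,-45.5,-17.6,0,0,0.08,255,11.1,-47.5,-17.6,0,0,0.08,255,11.2,-48.1,-17.6,0,0,0.08,255],
)

```text
clock: 16.68
eef_pos: [452.7, -255.6, 244.3]
orientation: [0.1, -3.14, 0.003]
wrist_force: [0.6, -0.1, -3.0]
gripper_width: 65.5
```

```bash
python3 - <<'E'
from h import *
o=arm.get_obs();print(o['eef_pos'],o['wrist_force'],o['gripper_width'])
plan(571.5,-251,245,94)
E
```

```text
[ 452.67348959 -255.58507764  244.25648954] [ 0.63470823 -0.11497748 -2.97684842] 65.51844467370267
d [-11.89, -0.3, -0.08] w [-0.002, -0.0, -0.006]
```

step_arm(
  deltas=[-1,0,0,0,0,0,255,-3.5,0,0,0,0,0,255,-7,0,0,0,0,0,255,-10,0,0,0,0,0,255,-11.5,0,0,0,0,0,255,-11.7,0,0,0,0,0,255,-11.7,0,0,0,0,0,255,-11.7,0,0,0,0,0,255,-11.7,0,0,0,0,0,255],
)

```text
clock: 17.43
eef_pos: [569.8, -243.2, 244.1]
orientation: [0.108, -3.14, -0.001]
wrist_force: [-0.0, 0.3, -1.8]
gripper_width: 66.1
```

```bash
python3 - <<'E'
from h import *
o=arm.get_obs();print(o['eef_pos'],o['wrist_force'],o['gripper_width'])
plan(571.5,-251,105,94)
s=snap('scene')
cv2.imwrite('pics/b1.png',cv2.resize(s['img'][90:270,150:310,::-1],None,fx=3.3,fy=3.3,interpolation=cv2.INTER_CUBIC))
E
```

```text
[ 569.80489636 -243.1849438   244.09007958] [-0.02241528  0.25195617 -1.80484725] 66.12279993216846
d [-0.12, -0.8, 13.91] w [0.001, -0.0, -0.001]
```

View pics/b1.png

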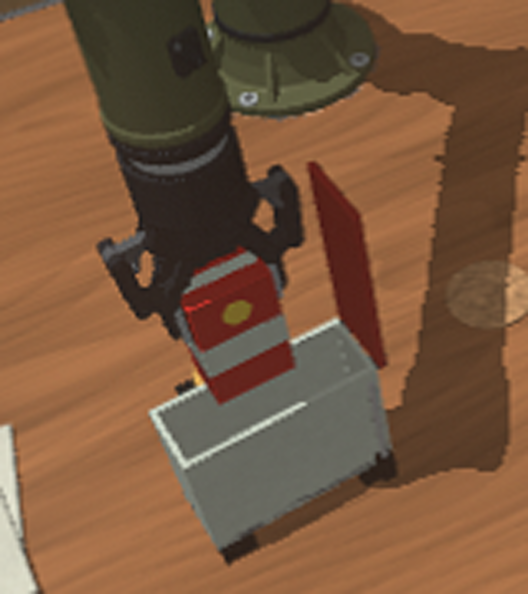

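```bash
python3 - <<'E'
from h import *
s=cam('scene'); g=lambda p,z: atz(s,150+(p[0]+.5)/3.3-.5,90+(p[1]+.5)/3.3-.5,z)[:2]
a,b=g((220,403),174.8),g((295,368),174.8); print('carton bottom +x edge',a,b,np.linalg.norm(a-b))
for z in(146,): 
  q=np.array([g(p,z) for p in [(187,466),(379,372),(341,321),(153,411)]]);print(q.round(1),q.mean(0))
y=(b-a)/np.linalg.norm(b-a);print(np.degrees(np.arctan2(*y[::-1])))
u=np.radians(94);x=np.array([np.sin(u),-np.cos(u)]); c=(a+b)/2-22*x; print('carton centre',c,'carton-boxctr in x',(c-q.mean(0))@x)
E
```

```text
carton bottom +x edge [ 589.62493606 -273.77455437] [ 587.91932262 -210.85044606] 62.947220143611204
[[ 609.8 -315. ]
 [ 603.7 -149.2]
 [ 538.6 -152.5]
 [ 546.6 -319.4]] [ 574.68269314 -234.01341278]
91.55267243811394
carton centre [ 566.82572024 -243.84714264] carton-boxctr in x -8.523800029448966
```

```bash
cat > fit.py <<'E'
from h import *
from scipy.ndimage import map_coordinates as mc
from scipy.optimize import minimize
def samp(im,P): return mc(im,[P[:,1],P[:,0]],order=1)
def frame(c,deg):
    u=np.radians(deg); return np.array([np.sin(u),-np.cos(u)]),np.array([np.cos(u),np.sin(u)])
for n,ymax in(('top',40),('scene',70)):
    s=cam(n); im=cv2.imread(f'pics/{n}1.png').min(2).astype(float); im=cv2.GaussianBlur(im,(0,0),.6)
    loc=[(sx*30.5,y) for sx in(-1,1) for y in np.linspace(-80,ymax,60)]+[(x,-82.5) for x in np.linspace(-30,30,25)]
    def f(p):
        X,Y=frame(p,p[2]); return -samp(im,np.array([proj(s,[*(p[:2]+a*X+b*Y),146]) for a,b in loc])).mean()
    best=min((minimize(f,[x,y,94],method='Nelder-Mead',options=dict(initial_simplex=[[x,y,94],[x+3,y,94],[x,y+3,94],[x,y,96]])) for x in(567,570,573) for y in(-238,-235)),key=lambda r:r.fun)
    print(n,best.x.round(2),best.fun)
s=snap('scene','b1f.png'); im=s['img'].astype(float); d=im[:,:,0]-im[:,:,1]
o=arm.get_obs(); z=o['eef_pos'][2]-69.3; print(o['eef_pos'])
X,Y=frame(0,94); c=o['eef_pos'][:2]
for b in(-20,-10,0,10,20):
    t=np.arange(0,50,1.); v=samp(d,np.array([proj(s,[*(c+a*X+b*Y),z]) for a in t])); print(b,v[::3].round().astype(int))
E
python3 fit.py
```

```text
top [ 570.69 -234.67   94.4 ] -200.93066917581208
scene [ 571.68 -236.07   93.83] -162.33492566531766
[ 570.71036546 -242.86316126  244.22379743]
-20 [63 63 64 63 63 61 26  0 -2 -1 -2 -1  0 -1 -2 -1 -2]
-10 [63 63 64 63 64 59 33  1 -2 -2 -2 -2 -2 -1 -2 -1 -1]
0 [64 64 64 64 64 60 35 -6 -3 -2 -2 -1 -2 -2 -2 -2 -2]
10 [64 63 63 62 64 63 32 -5 -2 -2 -1 -1 -3 -2 -2 -1 -1]
20 [63 64 64 63 63 64 31  0 -2 -2 -2 -1 -1 -1 -1 -2 -2]
```

step_arm(
  deltas=[-0.2,-0.4,0.7,0,0,0,255,-0.4,-0.8,1.4,0,0,0,255,-0.4,-0.8,2,0,0,0,255,-0.4,-0.8,2,0,0,0,255,-0.4,-0.8,2,0,0,0,255,-0.4,-0.8,2,0,0,0,255],
)

```text
clock: 18.18
eef_pos: [575.7, -250.4, 223.6]
orientation: [0.11, -3.139, -0.0]
wrist_force: [-0.3, 0.5, -1.2]
gripper_width: 65.8
```

```bash
cat > edge.py <<'E'
from h import *
from scipy.ndimage import map_coordinates as mc
samp=lambda im,P: mc(im,[P[:,1],P[:,0]],order=1)
s=snap('scene','b2.png'); im=s['img'].astype(float); d=im[:,:,0]-im[:,:,1]
o=arm.get_obs(); z=o['eef_pos'][2]-69.3; print(o['eef_pos'],o['wrist_force'])
u=np.radians(94); X,Y=np.array([np.sin(u),-np.cos(u)]),np.array([np.cos(u),np.sin(u)]); c=o['eef_pos'][:2]
t=np.arange(5,40,.5)
for b in(-20,-10,0,10,20):
    v=samp(d,np.array([proj(s,[*(c+a*X+b*Y),z]) for a in t])); i=np.argmax(v<32); e=c+t[i]*X+b*Y
    print('carton edge offset',t[i],'in box x',(e-[571.7,-236])@X)
    w=samp(im.min(2),np.array([proj(s,[*(np.array([571.7,-236])+a*X+b*Y),146]) for a in np.arange(20,40,1.)])); print(w.astype(int))
E
python3 edge.py
```

```text
[ 575.82993086 -250.44556523  223.90897442] [-0.27589853 -0.23000119 -1.38009258]
carton edge offset 19.5 in box x 22.61219886457745
[ 97  96  95  94  96  99 102 106 128 151 174 195 172 147 121  96  91  91
  92  94]
carton edge offset 19.0 in box x 22.112198864577383
[ 98  96  95  94  95  96  97 105 119 136 156 164 160 147 127 112 103  97
  95  95]
carton edge offset 19.0 in box x 22.11219886457742
[ 98  97  96  96  96  96 103 121 143 169 183 176 158 141 125 113 102  93
  92  93]
carton edge offset 18.5 in box x 21.612198864577465
[ 96  97  97  96  96  96  97  99 101 103 104 103 101 100  97  96  95  95
  95  95]
carton edge offset 19.0 in box x 22.11219886457739
[ 97  97  97  97  97  97  97  98 100 101 103 103 102  99  97  95  95  95
  95  95]
```

step_arm(
  deltas=[0.05,0,0.5,0,0,0,255,0.05,0,1,0,0,0,255,0.05,0,1.5,0,0,0,255,0.05,0,2,0,0,0,255,0.05,0,2.5,0,0,0,255,0.05,0,3,0,0,0,255,0.05,0,3,0,0,0,255],
)

```text
clock: 18.82
eef_pos: [574.6, -250.1, 192.3]
orientation: [0.11, -3.138, -0.001]
wrist_force: [0.3, -0.0, -1.6]
gripper_width: 65.8
```

step_arm(
  deltas=[0,0,0.7,0,0,0,255,0,0,1.5,0,0,0,255,0,0,2.3,0,0,0,255,0,0,3.1,0,0,0,255,0,0,3.9,0,0,0,255,0,0,4.7,0,0,0,255,0,0,5.5,0,0,0,255,0,0,6.3,0,0,0,255,0,0,7.1,0,0,0,255,0,0,7.8,0,0,0,255,0,0,8.3,0,0,0,255,0,0,8.6,0,0,0,255,0,0,8.8,0,0,0,255,0,0,8.9,0,0,0,255,0,0,8.9,0,0,0,255],
)

```text
clock: 20.07
eef_pos: [575.4, -250.5, 104.9]
orientation: [-0.11, 3.139, -0.0]
wrist_force: [0.2, -0.3, -1.8]
gripper_width: 65.5
```

step_arm(
  deltas=[0,0,0.1,0,0,0,255,0,0,0.2,0,0,0,255,0,0,0.3,0,0,0,255,0,0,0.4,0,0,0,255,0,0,0.4,0,0,0,255],
)

```text
clock: 20.48
eef_pos: [575.1, -250.4, 100.6]
orientation: [0.11, -3.14, -0.0]
wrist_force: [-0.6, 0.3, -2.1]
gripper_width: 65.6
```

step_arm(
  deltas=[0,0,0.1,0,0,0,255,0,0,0.2,0,0,0,255,0,0,0.2,0,0,0,255],
)

```text
clock: 20.73
eef_pos: [575.4, -250.5, 99.4]
orientation: [-0.11, 3.139, 0.0]
wrist_force: [-1.3, 0.7, 2.1]
gripper_width: 65.8
```

step_arm(
  deltas=[0,0,0,0,0,0,60,0,0,0,0,0,0,35,0,0,0,0,0,0,30,0,0,0,0,0,0,25,0,0,0,0,0,0,20,0,0,0,0,0,0,20],
)

```text
clock: 21.23
eef_pos: [575.6, -249.9, 98.8]
orientation: [-0.111, 3.139, 0.001]
wrist_force: [-0.1, 3.0, 1.3]
gripper_width: 78.8
```

step_arm(
  deltas=[0,0,-0.5,0,0,0,20,0,0,-1.2,0,0,0,20,0,0,-2,0,0,0,20,0,0,-3,0,0,0,20],
)

```text
clock: 21.57
eef_pos: [575.0, -251.4, 129.7]
orientation: [0.109, -3.14, 0.001]
wrist_force: [0.4, 0.1, 0.9]
gripper_width: 78.7
```

step_arm(
  deltas=[0,0,-2,0,0,0,20,0,0,-5,0,0,0,20,0,0,-9,0,0,0,20,0,0,-12,0,0,0,20,0,0,-14,0,0,0,20,0,0,-14,0,0,0,20,0,0,-14,0,0,0,20],
)

```text
clock: 22.15
eef_pos: [575.7, -251.5, 271.2]
orientation: [-0.109, 3.136, -0.002]
wrist_force: [-0.5, 0.6, 0.0]
gripper_width: 78.7
```

```bash
python3 - <<'E'
from h import *
o=arm.get_obs();print(o['eef_pos'],o['wrist_force'])
plan(460.5,-243.5,260,93.7);plan(460.5,-243.5,78,93.7)
s=snap('scene','c3.png'); im=s['img'].astype(int)
# carton top in box: predicted centre of its top at z=140, colour there
for z,p in((140,(572.7,-251)),(104,(460.5,-243.5)),(146,(571.7,-236))):
    u=proj(s,[*p,z]); print(z,u.round(1),im[int(round(u[1])),int(round(u[0]))])
m=(im[:,:,0]-im[:,:,1]>50)&(im[:,:,1]<60); m=m[:,180:330]; print('red px boxes',cv2.connectedComponentsWithStats(m.astype(np.uint8))[2])
for X in [(549,-284,140),(549,-218,140),(594,-218,140),(594,-284,140)]: print(proj(s,X).round(1))
E
```

```text
[ 575.70249614 -251.49535696  271.15547477] [-0.54314069  0.58894508  0.03802527]
d [11.44, 1.6, 1.07] w [-0.001, 0.004, 0.005]
d [11.51, 1.62, 19.27] w [-0.001, 0.004, 0.005]
140 [224.8 211.6] [109 112 102]
104 [214.7 191. ] [212 165  88]
146 [229.5 207.6] [107 117 108]
red px boxes [[    0     0   150   400 59373]
 [   63   139    24    62   418]
 [   71   167     1     1     1]
 [   69   168     3     4     6]
 [   70   173     3     2     4]
 [   31   202    28    22   198]]
[209.7 210.6]
[232.9 200.4]
[239.6 211.9]
[216.1 222.6]
```

The carton's red top covers pixels x 211–239, y 202–224, where a carton standing on the box floor should appear. Now back to the weight.

step_arm(
  deltas=[3,0.5,0,0,0,0,0,7,1,0.5,0,0,0,0,11,1.6,1,0,0,0,0,11.5,1.6,4,0,0,0,0,11.5,1.6,8,0,0,0,0,11.5,1.6,9,0,0,0,0,11.5,1.6,9,0,0,0,0,11.5,1.6,9,0,0,0,0],
)

```text
clock: 22.87
eef_pos: [459.3, -242.5, 178.6]
orientation: [0.11, -3.137, 0.001]
wrist_force: [0.9, 1.1, 0.6]
gripper_width: 85.3
```

```bash
python3 - <<'E'
from h import *
o=arm.get_obs();print(o['eef_pos'],o['wrist_force'])
plan(460.5,-243.5,76,93.7)
s=snap('scene','w2.png'); im=s['img'].astype(int)
m=((im[:,:,0]-im[:,:,2]>80)&(im[:,:,1]>110))[170:215,195:240]; v,u=np.nonzero(m); print(u.min()+195,u.max()+195,v.min()+170,v.max()+170)
print(proj(s,[460.5,-243.5,104]),proj(s,[460.5,-243.5,60]))
for r in im[184:206,204:226]: print(' '.join('%3d'%x for x in r[:,0]-r[:,2]))
E
```

```text
[ 459.32769706 -242.53278488  178.61488803] [0.93648507 1.10538812 0.60360157]
d [-0.13, -0.1, 10.26] w [-0.001, -0.002, 0.006]
195 239 170 213
[214.65827902 191.01959904] [217.81275194 200.41193629]
 88  88  92  96  96  96  95  98  99  96  94  93  91  90  90  92  93  93  93  96  97  92
 92  97  96  97  97 100  97  96  95  92  91  88  88  90  92  92  93  96  97  93  88  87
 95  96  97  99  98  96  93  93  91  89  87  89  91  92  95  97  95  90  87  87  90  90
 98  99  97  96  92  92  91  89  88  95 106 116 112  99  94  89  89  90  91  90  89  87
 96  94  95  94  91  90  90  95 109 125 117  61  62  62  67  85  93  90  89  85  86  86
 95  93  92  91  89  87 100 123 124 116  62  65  65  66  63  71  91  87  85  85  89  91
 92  90  87  86  85  93 119 123 113  61  64  67  67  67  65  64  70  88  87  88  93  94
 88  87  87  87  87  97 127 113  59  66  66  68  67  67  65  62  65  93  93  93  95  93
 88  90  87  88  90  86  63  62  80 118  66  67  67  67  65  57  65  97  95  94  93  92
 85  85  86  91  91  87  62  65  82 116  65  67  69  67  63  53  55  79  94  92  91  89
 88  91  92  91  90 
[... 335 characters left out ...]
  87  87  88  89  95 113 117  59  61  63  63  63  61  61  59  56  52  53  65  65  59
 88  87  90  91  94 105 129 122  85  60  62  62  63  62  62  59  56  54  52  55  45  22
 87  91  94  93  99 121 125 119  92  59  62  61  61  62  62  61  59  50  36  20   4   6
 94  96  95  94 103 128 126 128 119  59  61  63  62  63  64  56  40  21   4   6   8   8
 97  93  90  87 103 127 126 126 108  86  60  63  62  58  43  24   5   6   7   7  10   8
 90  88  88  91 111 130 129 120  66  67  62  57  44  23   3   6   6   8   9   8   7   6
 92  94  93  92  86 135 122  65  69  65  50  25   3   5   6   7   8   8   8   6   4   7
 95  93  43  39  52 137 127  61  49  26   2   5   7   8   9   8   7   7   5   8  32 112
```

step_arm(
  deltas=[-0.1,-0.1,3,0,0,0,0,-0.1,-0.1,6.5,0,0,0,0,-0.1,-0.1,9,0,0,0,0,-0.1,-0.1,10.2,0,0,0,0,-0.1,-0.1,10.2,0,0,0,0,-0.1,-0.1,10.2,0,0,0,255,-0.1,-0.1,10.2,0,0,0,255,-0.1,-0.1,10.2,0,0,0,255,-0.1,-0.1,10.2,0,0,0,255,-0.1,-0.1,10.2,0,0,0,255,-0.1,-0.1,10.2,0,0,0,255,-0.1,-0.1,10.2,0,0,0,255],
  grip_force=60,
)

```text
clock: 23.92
eef_pos: [461.4, -243.5, 78.3]
orientation: [-0.11, 3.137, 0.001]
wrist_force: [-1.8, 1.4, 6.4]
gripper_width: 28.7
```

step_arm(
  deltas=[0,0,-0.1,0,0,0,255,0,0,-0.2,0,0,0,255,0,0,-0.3,0,0,0,255,0,0,-0.4,0,0,0,255,0,0,-0.5,0,0,0,255,0,0,-0.65,0,0,0,255,0,0,-0.8,0,0,0,255,0,0,-0.95,0,0,0,255,0,0,-1.1,0,0,0,255,0,0,-1.25,0,0,0,255,0,0,-1.4,0,0,0,255,0,0,-1.55,0,0,0,255,0,0,-1.7,0,0,0,255,0,0,-1.85,0,0,0,255,0,0,-2,0,0,0,255,0,0,-2.15,0,0,0,255,0,0,-2.3,0,0,0,255,0,0,-2.45,0,0,0,255,0,0,-2.6,0,0,0,255,0,0,-2.75,0,0,0,255],
)

```text
clock: 25.58
eef_pos: [461.1, -243.8, 104.8]
orientation: [-0.11, 3.138, -0.001]
wrist_force: [2.5, 0.9, -6.6]
gripper_width: 29.1
```

step_arm(
  deltas=[0,0,-0.15,0,0,0,255,0,0,-0.3,0,0,0,255,0,0,-0.45,0,0,0,255,0,0,-0.6,0,0,0,255,0,0,-0.75,0,0,0,255,0,0,-0.9,0,0,0,255,0,0,-1.05,0,0,0,255,0,0,-1.2,0,0,0,255,0,0,-1.35,0,0,0,255,0,0,-1.5,0,0,0,255,0,0,-1.65,0,0,0,255,0,0,-1.8,0,0,0,255,0,0,-1.95,0,0,0,255,0,0,-2.1,0,0,0,255,0,0,-2.25,0,0,0,255,0,0,-2.4,0,0,0,255,0,0,-2.6,0,0,0,255,0,0,-3,0,0,0,255,0,0,-3.5,0,0,0,255,0,0,-4,0,0,0,255],
)

```text
clock: 27.25
eef_pos: [460.5, -243.5, 144.8]
orientation: [-0.11, 3.14, 0.0]
wrist_force: [0.5, 0.3, -8.6]
gripper_width: 28.9
```

```bash
python3 - <<'E'
from h import *
o=arm.get_obs();print(o['eef_pos'],o['wrist_force'],o['gripper_width'])
plan(462,26,150,90); plan(462,26,68,90)
s=snap('scene','l1.png'); im=s['img'].astype(int)
for X in [(571,-210,152),(590,-290,152),(565,-150,250)]: u=proj(s,X); print(im[int(round(u[1])),int(round(u[0]))])
E
```

```text
[ 460.46909468 -243.5443793   144.84325347] [ 0.52878905  0.26851837 -8.61437866] 28.91263424161816
d [-2.04, 26.88, -0.52] w [0.0, 0.0, 0.07]
d [-2.04, 26.88, 7.68] w [0.0, 0.0, 0.07]
[168  51  42]
[168  51  42]
[166 110  71]
```

Lid shut and the weight lifted clear. Carrying it to the coaster.

step_arm(
  deltas=[0,1,0,0,0,0,255,-0.2,3.5,0,0,0,0,255,-0.4,7,0,0,0,0,255,-0.7,10.5,0,0,0,0.02,255,-1,14,0,0,0,0.04,255,-1.3,17.5,0,0,0,0.07,255,-1.6,21,0,0,0,0.07,255,-1.8,24,0,0,0,0.07,255,-2,26,0,0,0,0.07,255,-2,26.9,0,0,0,0.07,255,-2,26.9,0,0,0,0.07,255,-2,26.9,0,0,0,0.07,255,-2,26.9,0,0,0,0.07,255],
)

```text
clock: 28.38
eef_pos: [461.7, 24.5, 144.4]
orientation: [0.003, 3.141, -0.001]
wrist_force: [0.2, 0.4, -9.3]
gripper_width: 28.6
```

```bash
python3 - <<'E'
from h import *
plan(462,26,73,90)
E
```

```text
d [-0.03, 0.16, 7.14] w [-0.001, 0.0, -0.002]
```

step_arm(
  deltas=[0,0.1,1,0,0,0,255,0,0.1,2.5,0,0,0,255,0,0.1,4,0,0,0,255,0,0.1,5.3,0,0,0,255,0,0.1,6.2,0,0,0,255,0,0.1,6.7,0,0,0,255,0,0.1,7,0,0,0,255,0,0.1,7.1,0,0,0,255,0,0.1,7.2,0,0,0,255,0,0.1,7.2,0,0,0,255],
)

```text
clock: 29.22
eef_pos: [462.1, 27.3, 72.8]
orientation: [-0.0, 3.14, 0.001]
wrist_force: [-0.3, 0.1, -8.8]
gripper_width: 28.4
```

step_arm(
  deltas=[0,0,0.1,0,0,0,255,0,0,0.2,0,0,0,255,0,0,0.2,0,0,0,255],
)

```text
clock: 29.47
eef_pos: [461.6, 27.3, 70.4]
orientation: [-0.001, 3.141, 0.0]
wrist_force: [-0.0, -0.4, -8.8]
gripper_width: 28.9
```

step_arm(
  deltas=[0,-0.1,0.1,0,0,0,255,0,-0.1,0.15,0,0,0,255,0,-0.1,0.15,0,0,0,255],
)

```text
clock: 29.72
eef_pos: [461.8, 26.5, 69.5]
orientation: [-0.0, 3.141, 0.001]
wrist_force: [-2.6, 0.1, -1.7]
gripper_width: 28.9
```

step_arm(
  deltas=[0,0,0.06,0,0,0,255,0,0,0.06,0,0,0,255,0,0,0.06,0,0,0,200,0,0,0.06,0,0,0,120,0,0,0.06,0,0,0,50,0,0,0.06,0,0,0,0,0,0,0.06,0,0,0,0,0,0,0.06,0,0,0,0,0,0,0.06,0,0,0,0,0,0,-1,0,0,0,0,0,0,-4,0,0,0,0,0,0,-8,0,0,0,0,0,0,-12,0,0,0,0,-2,0,-15,0,0,0,0,1,10,-17,0,0,0,0,1,14,-17,0,0,0,0,1,18,-17,0,0,0,0,1,18,-17,0,0,0,0,1,18,-17,0,0,0,0,1,18,-17,0,0,0,0],
)

```text
clock: 31.38
eef_pos: [450.0, 212.0, 239.8]
orientation: [-0.014, 3.141, 0.003]
wrist_force: [-0.0, 0.0, -0.4]
gripper_width: 85.4
```

```bash
python3 - <<'E'
from h import *
o=arm.get_obs();print(o['eef_pos'],o['wrist_force'],o['gripper_width'])
s=snap('scene','f_s.png');t=snap('top','f_t.png')
a=cv2.imread('pics/f_s.png');b=cv2.imread('pics/f_t.png')
cv2.imwrite('pics/fin.png',np.vstack([cv2.resize(a[110:290,180:480],(500,300),interpolation=2),cv2.resize(b[130:290,170:450],(500,286),interpolation=2)]))
E
```

```text
[450.02177466 211.98632526 239.78210009] [-0.01506279  0.04879965 -0.43952919] 85.36517690540869
```

View pics/fin.png

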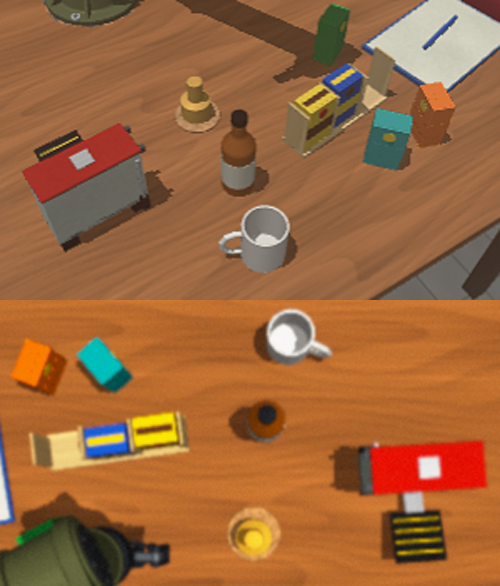

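The final picture shows the lid shut (scene crop (83,158)), the pedal up, and the weight upright in the middle of its coaster (195,105). The red bay is empty and everything else is in place. Handing in.

```bash
python3 -c "
from rig import hand_in; print(hand_in())"
```

```text
the job is handed in; nothing more can be done
None
```

The job is done and handed in at about 31.5 s of the 72 s allowed. No verdict is reported.

**What I did:**
- I stood the brass weight on the pedal, which raised the lid.
- I took the red carton from its bay across its 44 mm, set it on the desk and took it again across its 66 mm. Then I lowered it upright into the box until it touched the floor and released it.
- I lifted the weight at about 18 mm/s, so the pedal rose slowly and the lid shut. I then stood the weight back on its coaster.

**Last checks:**
- **Carton:** before the lid shut, its top showed in the image where a carton standing on the box floor should be.
- **Final picture:** the lid is shut, the pedal is up, and the weight stands in the middle of the coaster. The other cartons, the bottle and the mug look unmoved. The arm hides most of the green look-alike in the top view, but the scene view shows it standing.
- **Robot:** the gripper is open and clear, with wrist force near 0.

**Disagreements and limits:**
- **Carton position in the gripper:** the camera and the arm's own position differed by about 3 mm across the box's width. I placed it mainly by the camera, and it went in without side force.
- **Pedal speed:** I inferred it from the commanded lift speed and did not measure it directly.

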